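Clear the wax off the cork bin and hold its lid open

TASK

Take the scraper block and sweep all the red wax chips off the lid of the cork bin into the blue tray beside it, with the block and not with the fingers, keeping the lid shut until it is clear; then stand the block upright back on the bench and let go of it. Then lift the lid by its bar handle and hold it open at 60 degrees from shut so that corks can be taken out, and finish while still holding it there, because it falls shut if it is let go. Leave the jar, glasses and bottles where they stand.

Things in the scene. Friction and masses are not known exactly. Their poses are not given: they have to be found in the camera images.
- bin: Stainless cork bin bolted to the bench, its hinged lid shut at the start: 180 (x) x 250 (y) x 105 mm high. Origin under its centre on the bench; its x axis points from the front (handle side, towards the robot) to the hinged back, y to its left, z up. The flat bare-metal lid is 190 x 260 mm, covers x -95..+95 and y -130..+130 mm of the bin's frame, is 6 mm thick, and its top is 112 mm above the bench.
- lid (a joint): Opening angle of the lid in rad: 0 shut (lying on the bin), growing as the front edge is lifted; 1.047 is 60 degrees; limit 1.9. The lid weighs about 0.6 kg, swings freely with no stay or spring and falls shut when let go below about 90 degrees.
- lid_hinge (a point): The middle of the lid's hinge line, at the back of the bin: x +92, y 0, z +108 mm in the bin's frame. The hinge line runs along the bin's y axis.
- lid_bar (a point): The lid's handle: a round black bar, 12 mm in diameter and 130 mm long, along the bin's y axis, 44 mm in front of the lid's front edge, on two flat 10 mm wide arms at 58 mm either side of its middle; 38 mm is free between bar and lid edge. The point is the bar's middle, on its axis; shut, it lies at x -139, y 0, z +109 mm in the bin's frame, 231 mm from the hinge line. It turns with the lid; it has nothing under it down to the bench. The rules call the bar itself lid_c1.
- tray: Open blue plastic waste tray fixed to the bench, 190 x 190 mm, 60 mm high, walls 4 mm; close against the bin's left (+y) or right (-y) side, its near wall about 5 mm beyond the bin's wall and just under the lid's edge, axes along the bin's. Origin under its centre on the bench.
- carton: Open cardboard carton of gold bottle capsules, 180 x 180 mm, 70 mm high, fixed on the bin's other side. Origin under its centre. Not part of the job.
- block_mid (a point): The scraper block, loose, about 0.16 kg, standing upright on the bench in front of the tray or carton: a beech foot 150 (x) x 40 (y) x 22 mm high, with steel on its long faces, and on it a grip ridge 110 (x) x 24 (y) mm reaching from 22 to 70 mm high. This point is its centre, 35 mm above its underside; x runs along its length, y across it (the width to grip), z up.
- block: The same scraper block; origin at the centre of its underside.
- chip0_mid (a point): A chip of hard dark-red wax lying loose on the lid, a flat shard about 32 x 23 x 10 mm, 10 g; the point is its middle, 5 mm above its underside.
- chip1_mid (a point): A chip of hard dark-red wax lying loose on the lid, a flat shard about 32 x 23 x 10 mm, 10 g; the point is its middle, 5 mm above its underside.
- chip2_mid (a point): A chip of hard dark-red wax lying loose on the lid, a flat shard about 32 x 23 x 10 mm, 10 g; the point is its middle, 5 mm above its underside.
- chip3_mid (a point): A chip of hard dark-red wax lying loose on the lid, a flat shard about 32 x 23 x 10 mm, 10 g; the point is its middle, 5 mm above its underside.
- chip4_mid (a point): A chip of hard dark-red wax lying loose on the lid, a flat shard about 32 x 23 x 10 mm, 10 g; the point is its middle, 5 mm above its underside.
- jar: Closed glass jar of black bungs with a white cap, 80 mm across, 110 mm high, standing loose on the other side of the handle from the block. Origin under its centre. Not part of the job.
- bottle0: Loose standing wine bottle at the left, 75 mm across, 300 mm high. Origin under its centre. Not part of the job.
- bottle1: Loose standing wine bottle at the right, 75 mm across, 300 mm high. Origin under its centre. Not part of the job.
- glass0: Loose standing tasting glass behind the bin, 65 mm across, 155 mm high. Origin under its foot. Not part of the job.
- glass1: Loose standing tasting glass behind the bin, 65 mm across, 155 mm high. Origin under its foot. Not part of the job.
Not all that is in view belongs to the job. Of the things shaped like the block, the wooden one is meant.

How it is judged:
By the outcome, as a careful person would: the job done as asked, in the order asked, and still so for the second after the job is handed in, while the arm keeps its last pose, push and grip.
It also fails if it takes over 62 s, if anything falls off the work surface, if the arm or the gripper's body presses on something with over 40 N, if the wrist force passes 120 N, or if a joint passes its speed limit or range.

ROBOT

A 6-joint arm with a two-finger parallel gripper is mounted at the origin on the work surface. World frame = base frame: x ahead of the robot, y to its left, z up, the work surface at z = 0. Lengths are in mm, angles in rad, forces in N, time in s.
With the tool pointing down it reaches from about 275 to 1000 mm from the base axis. Payload 8.4 kg.
Tool frame: the origin (TCP) lies between the finger pads; the fingertips stand 22 mm ahead of it and the grasp point (between the pads) lies 3 mm ahead of it; z points along the fingers, y is the line along which they close (so a half turn about z gives the same grasp; the last joint's range is limited). The gripper opens to 85 mm and grips with 20 to 120 N. Pads are 22 mm wide; open, the fingers measure 114 mm over their backs; the gripper's body (76 mm by 85 mm) begins 54 mm behind the grasp point. The pads swing forward as they close: fully open they stand 13 mm farther back than shut.
Start: joints at [1.329, 0.353, 1.633, -0, 1.155, -0.002], TCP at [148.441, 607.119, 253.281] pointing down, gripper open.
Joint ranges: [-2.63, 2.63], [-0.92, 2.1], [0.06, 2.66], [-1.3, 4.44], [0, 2.69], [-3.02, 3.02]. Speed limits (rad/s): [2.22, 2.22, 2.79, 3.14, 3.14, 3.14].

INTERFACE

Orientations are given as [roll, pitch, yaw] about the fixed x, y, z axes, in that order (R = Rz(yaw) Ry(pitch) Rx(roll)).
In Python, from rig import r, grab_frame gives the robot as it stands.
- The arm moves only by the shell command python3 -m inch 'ROWS' [FORCE]. ROWS is JSON, a list of rows, each a list of 7 numbers: the turn, a rotation vector about the tool's x, y, z as a fraction of full scale, then the shift along the tool's x, y, z as a fraction of full scale, then the closure, from 0 (fully open) to 1 (shut). In form: [[rx, ry, rz, dx, dy, dz, fingers], ...]. A call has 1 to 8 rows; each row shifts and turns the commanded pose from where the row before left it, along the tool's axes as they then stand; what a row does not reach is not made up. Full scale, the value 1, is 2.5 cm for a shift and pi rad for a turn. A row lasts 1/12 s, in which the tool goes at most 41.7 mm and 7.16 degrees, less where a joint would pass 70% of its speed; a pose out of reach is approached as far as the arm can. A call with a number of a shift or a turn outside -1 to 1 is refused whole. A call with a gripper value outside its range is refused whole. The fingers move at their own pace and stop on an object; FORCE is the grip in N (left out, the last holds). Time passes only in rows, so rows that do not move let the fingers close. It gives the time, the measured TCP pose, the force, the opening and the grip force at its end, in the units of the state.
- r.sense(): the state, without advancing time (a new reading comes with each control period).
- grab_frame(name): name is "scene" or "top" or "wrist"; returns a dict with "pixels" (480x640x3 uint8, red, green, blue), "z_map" (480x640 float32, mm along the optical axis (not along the pixel's ray), 0 where there is no reading), "vertical_fov" (degrees; the focal length in pixels is half the picture's height over the tangent of half this angle, whatever the lens; pixels are square), "cx", "cy" (the principal point, pixels), "cam_to_world" (4x4, takes a point from camera to world coordinates). Camera axes: x right, y down, z forward; pixel columns grow to the right and rows downward; lengths in mm; the calibration is good to about 2 mm. A picture is of the moment at which its call begins.
- r.sign_off(): hands the job in; it is judged then, once.
The state is a dict: "clock": time; "qpos": joint angles; "qvel": joint speeds; "joint_efforts": joint torques, N m; "eef_pos": TCP position; "tcp_rot": TCP orientation; "contact_force": force on the tool from outside, world axes, zero at the start; "wrist_torque": the same for the moment, N m; "opening": opening from 0.0 (shut) to 1.0 (fully open); "grasp_force": force on a finger pad.
Only numpy, scipy, OpenCV 4.12 (cv2) and the standard library are available. Lean on these libraries where they do the work, as an engineer would, in place of code of your own. Each camera call takes 0.05 s, during which the arm holds its last target. There are 200 camera calls.

## Working session

There is one attempt and no reset: what is moved stays moved. The work goes in short steps, Python scripts to look and compute and a shell command to move; the robot and the scene stay as the last step left them, time stands still between calls to the robot, and variables do not carry over. Pictures are saved under pics/ and viewed, at most 13 in all, crops included, and the job is handed in when it is done.

```bash
ls; mkdir -p pics; cat > h.py <<'E'
import numpy as np, cv2
from rig import r, grab_frame
def save(n,f): cv2.imwrite(n,f["pixels"][:,:,::-1])
def foc(f): return 240/np.tan(np.radians(f["vertical_fov"])/2)
def proj(f,P):
    T=np.linalg.inv(np.array(f["cam_to_world"]));p=T[:3,:3]@np.array(P)+T[:3,3]
    return np.array([p[0]/p[2]*foc(f)+f["cx"],p[1]/p[2]*foc(f)+f["cy"]])
def ray(f,u,v):
    T=np.array(f["cam_to_world"]);d=T[:3,:3]@np.array([(u-f["cx"])/foc(f),(v-f["cy"])/foc(f),1]);return T[:3,3],d
def plane(f,u,v,z):
    o,d=ray(f,u,v);return o+d*(z-o[2])/d[2]
def pt(f,u,v):
    o,d=ray(f,u,v);return o+d*f["z_map"][int(v),int(u)]
def cloud(f):
    T=np.array(f["cam_to_world"]);v,u=np.mgrid[:480,:640];z=f["z_map"]
    P=np.stack([(u-f["cx"])/foc(f)*z,(v-f["cy"])/foc(f)*z,z],-1)@T[:3,:3].T+T[:3,3]
    P[z==0]=np.nan;return P
E
python3 - <<'E'
from h import *
for n in("top","scene"):
    f=grab_frame(n);save(f"pics/{n}0.png",f);np.savez(f"{n}0.npz",**f);print(n,f["vertical_fov"],np.round(f["cam_to_world"],3).tolist(),f["cx"],f["cy"])
print(r.sense())
E
```

```text
pics
top 52.984540674978774 [[-0.014, -0.994, 0.107, 405.567], [-1.0, 0.016, 0.019, -18.471], [-0.021, -0.107, -0.994, 1221.742], [0.0, 0.0, 0.0, 1.0]] 322.60573391044005 238.605571075934
scene 50.45499342496129 [[-0.812, 0.305, -0.498, 1152.355], [0.584, 0.448, -0.677, 831.335], [0.017, -0.84, -0.542, 766.797], [0.0, 0.0, 0.0, 1.0]] 321.099171451071 234.27835505075464
{'clock': 0.1, 'qpos': array([ 1.32862538e+00,  3.53562093e-01,  1.63404335e+00, -1.61824586e-05,
        1.15519715e+00, -2.39340276e-03]), 'qvel': array([-0.00016436, -0.00028732, -0.00177838, -0.00124321, -0.00286546,
       -0.00127716]), 'joint_efforts': array([ 5.39003631e-04, -6.06358051e+01, -3.42814779e+01,  8.26869973e-05,
        4.08418578e-03,  2.72652113e-05]), 'eef_pos': array([148.3364057 , 606.74146188, 252.65425205]), 'tcp_rot': array([-3.14038269e+00,  1.19011070e-05,  2.90182166e+00]), 'contact_force': array([-0.06854165, -0.16649751,  0.03340222]), 'wrist_torque': array([-0.00135585,  0.00691728,  0.00987825]), 'grasp_force': 0.0, 'opening': 1.002560619827549}
```

View pics/top0.png

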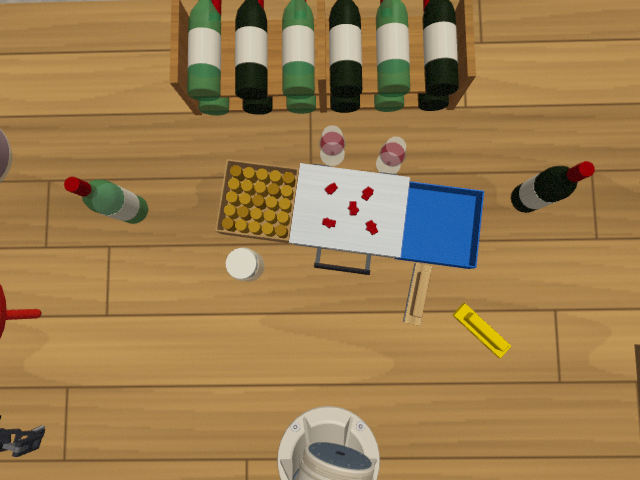

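View pics/scene0.png

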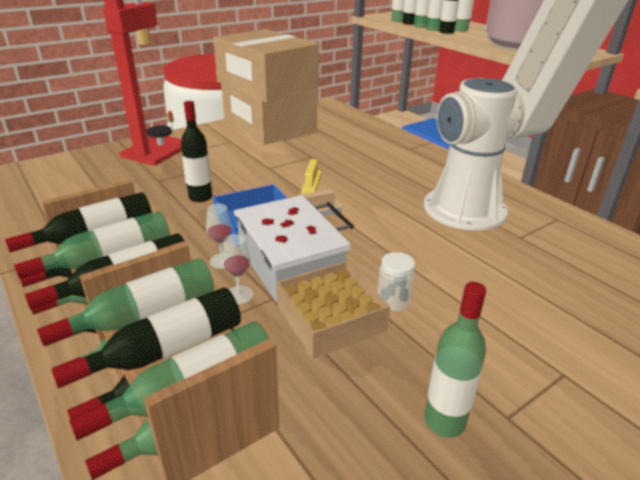

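The top view shows the lid at (350,210), the blue tray at its right (440,225), which is the -y side, and the carton at its left. Things shaped like the block are the wooden one at (418,293) and a yellow one at (482,330). The wooden one is meant. The jar is at (242,264), the handle bar at (342,267), and the five chips are on the lid. The scene view agrees, but there the block is mostly hidden behind the lid.

```bash
python3 - <<'E'
from h import *
f=dict(np.load("top0.npz"));C=cloud(f);im=f["pixels"];hsv=cv2.cvtColor(im,cv2.COLOR_RGB2HSV)
X,Y,Z=C[...,0],C[...,1],C[...,2]
def rect(m,name,zz=None):
    P=C[m];(c,s,a)=cv2.minAreaRect(P[:,:2].astype(np.float32));print(name,len(P),"c",np.round(c,1),"s",np.round(s,1),"a",round(a,2),"z",np.round(np.nanpercentile(P[:,2],[5,50,95]),1))
def box(u0,u1,v0,v1):
    m=np.zeros((480,640),bool);m[v0:v1,u0:u1]=1;return m
rect(box(285,415,160,262)&(abs(Z-112)<6)&(hsv[...,1]<40),"lid")
blue=cv2.inRange(hsv,(100,120,40),(125,255,255))>0
rect(blue&box(390,490,170,280)&(Z>50),"trayrim")
rect(box(398,436,255,330)&(Z>12)&(Z<90)&~blue,"block all");rect(box(398,436,255,330)&(Z>58)&(Z<80)&~blue,"ridge")
rect(box(398,436,255,330)&(Z>12)&(Z<40)&~blue,"foot")
bar=box(310,376,255,278)&(hsv[...,2]<90)&(Z>80);rect(bar,"bar")
red=(cv2.inRange(hsv,(0,120,60),(8,255,255))|cv2.inRange(hsv,(172,120,60),(180,255,255)))>0
n,l,st,ce=cv2.connectedComponentsWithStats((red&box(295,410,165,260)).astype(np.uint8))
for i in range(1,n):
    if st[i,4]>20: rect(l==i,f"chip {ce[i].round(1)}")
rect(box(222,265,245,282)&(Z>90),"jar")
# scene ray check of the lid plane via chips
g=dict(np.load("scene0.npz"));D=cloud(g);h=cv2.cvtColor(g["pixels"],cv2.COLOR_RGB2HSV)
rd=((h[...,1]>120)&((h[...,0]<8)|(h[...,0]>172)));m=np.zeros_like(rd);m[200:250,255:325]=1
n,l,st,ce=cv2.connectedComponentsWithStats((rd&m).astype(np.uint8))
for i in range(1,n):
    if st[i,4]>15: print("scene chip",np.median(D[l==i],0).round(1))
v=grab_frame("top");c=v["pixels"][225:375,380:530];cv2.imwrite("pics/crop1.png",cv2.resize(c,(600,600),interpolation=cv2.INTER_CUBIC)[:,:,::-1])
E
```

```text
lid 8430 c [577.3 -57.3] s [259.9 228.6] a 81.73 z [109.5 113.  116.3]
trayrim 516 c [ 561.7 -287.2] s [181.1 190. ] a 81.42 z [51.3 59.6 63.9]
block all 1063 c [ 400.7 -205.7] s [ 87.5 152.4] a 76.41 z [19.  48.1 73.1]
ridge 502 c [ 416.  -223.9] s [150.1  61.9] a 9.36 z [64.3 70.4 74.2]
foot 504 c [ 397.3 -216.7] s [ 64.6 151. ] a 76.41 z [16.6 23.1 30.3]
bar 323 c [465.2 -40.7] s [128.8  43.9] a 88.2 z [110.  114.3 118.4]
chip [331.  188.2] 85 c [641.  -18.4] s [17.1 26. ] a 37.81 z [118.6 122.5 126.7]
chip [367. 193.] 101 c [ 628.9 -100.8] s [20.9 29.6] a 45.09 z [119.2 122.4 126.2]
chip [352.9 207.9] 103 c [594.5 -67.3] s [32.  20.8] a 17.26 z [119.8 122.8 125.9]
chip [328.7 222.4] 93 c [562.1 -11.2] s [20.7 22.7] a 51.76 z [119.3 122.5 125.3]
chip [371.3 227. ] 108 c [ 548.9 -108.4] s [29.  23.2] a 40.47 z [119.3 122.9 125.4]
jar 826 c [469.8 192.2] s [74.8 72.7] a 4.32 z [ 92.5 110.8 114.4]
scene chip [ 554.7 -102.1  122.3]
scene chip [634.3 -93.9 121.7]
scene chip [598.5 -61.9 122. ]
scene chip [567.1  -4.5 121.6]
scene chip [646.7 -12.3 121.7]
```

View pics/crop1.png

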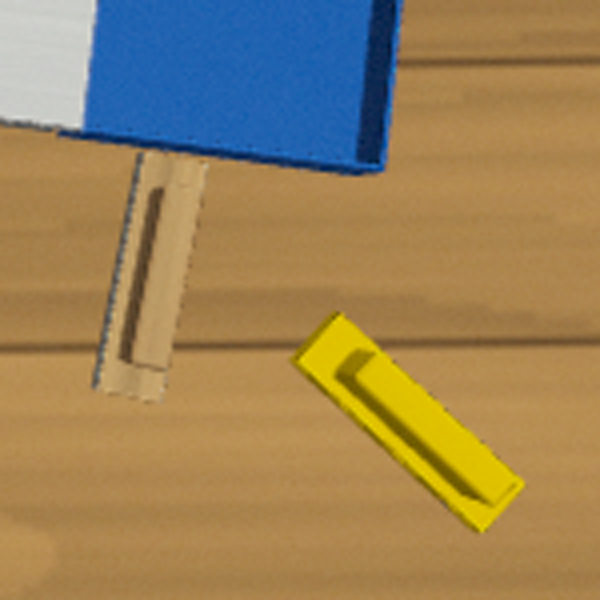

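The crop confirms it. The wooden block has a narrow ridge and steel-edged foot, with corners at crop (140,155), (207,160), (160,402) and (97,385). It stands just in front of the tray, and the yellow piece is separate. The wrist yaw already lines up with the block to about a degree, so I'm moving over it now at a raised height.

```bash
A='[-0,0,0,-0.6,-0.98,-0.08,0]'
python3 -m inch '[[0,0,0,-0.6,-0.98,-0.08,0],[0,0,0,-0.6,-0.98,-0.08,0],[0,0,0,-0.6,-0.98,-0.08,0],[0,0,0,-0.6,-0.98,-0.08,0],[0,0,0,-0.6,-0.98,-0.08,0],[0,0,0,-0.6,-0.98,-0.08,0],[0,0,0,-0.6,-0.98,-0.08,0],[0,0,0,-0.6,-0.98,-0.08,0]]'
python3 -m inch '[[0,0,0,-0.6,-0.98,-0.08,0],[0,0,0,-0.6,-0.98,-0.08,0],[0,0,0,-0.6,-0.98,-0.08,0],[0,0,0,-0.6,-0.98,-0.08,0],[0,0,0,-0.6,-0.98,-0.08,0],[0,0,0,-0.6,-0.98,-0.08,0],[0,0,0,-0.6,-0.98,-0.08,0],[0,0,0,-0.6,-0.98,-0.08,0]]'
python3 -m inch '[[0,0,0,-0.6,-0.98,-0.08,0],[0,0,0,-0.6,-0.98,-0.08,0],[0,0,0,-0.6,-0.98,-0.08,0],[0,0,0,-0.6,-0.98,-0.08,0],[0,0,0,-0.6,-0.98,-0.08,0],[0,0,0,-0.6,-0.98,-0.08,0],[0,0,0,-0.6,-0.98,-0.08,0],[0,0,0,0,0,0,0]]'
python3 - <<'E'
from h import *
print(r.sense()["qpos"].round(3))
f=grab_frame("wrist");save("pics/w1.png",f);np.savez("w1.npz",**f);print(f["vertical_fov"],np.round(f["cam_to_world"],3).tolist())
t=dict(np.load("top0.npz"))
for n,(u,v),z in [("ridgeNearL",(133,362),70),("ridgeNearR",(167,370),70),("ridgeFarL",(163,187),70),("footNL",(97,385),22),("footNR",(160,402),22),("footFL",(140,153),22),("footFR",(207,160),22)]:
    print(n,plane(t,380+u/4-.375,225+v/4-.375,z)[:2].round(1))
E
```

```text
clock: 0.82
eef_pos: [218.5, 386.8, 269.2]
tcp_rot: [-3.141, -0.0, 2.902]
contact_force: [1.2, 0.1, -0.2]
opening: 1.0
grasp_force: 0.0
clock: 1.48
eef_pos: [288.4, 168.0, 285.4]
tcp_rot: [3.141, 0.0, 2.902]
contact_force: [0.2, 0.6, -0.1]
opening: 1.001
grasp_force: 0.0
clock: 2.15
eef_pos: [351.0, -25.8, 299.8]
tcp_rot: [-3.14, 0.002, 2.899]
contact_force: [0.5, 0.2, 0.2]
opening: 0.999
grasp_force: 0.0
[-7.600e-02 -1.540e-01  2.099e+00 -2.000e-03  1.196e+00 -1.403e+00]
70.27186575939218 [[0.24, 0.936, 0.259, 284.867], [0.971, -0.231, -0.066, -9.344], [-0.002, 0.267, -0.964, 420.876], [0.0, 0.0, 0.0, 1.0]]
ridgeNearL [ 344.7 -206.4]
ridgeNearR [ 339.7 -226.1]
ridgeFarL [ 447.3 -227.6]
footNL [ 328.4 -191.7]
footNR [ 317.7 -229.8]
footFL [ 470.3 -222.8]
footFR [ 465.4 -264.1]
```

View pics/w1.png

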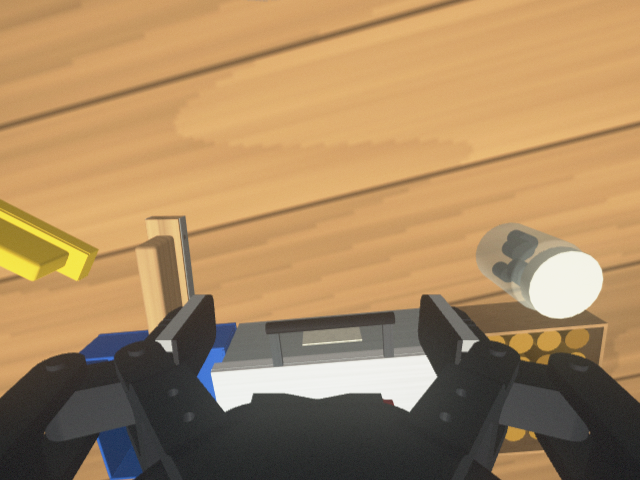

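The wrist view shows the block at about (165,265), the handle bar at (330,322), the jar at (565,285) and the yellow decoy at the left edge. Next I go over the block and measure it from there.

```bash

python3 -m inch '[[0,0,0,-0.45,-0.93,0.3,0],[0,0,0,-0.45,-0.93,0.3,0],[0,0,0,-0.45,-0.93,0.3,0],[0,0,0,-0.45,-0.93,0.3,0],[0,0,0,-0.45,-0.93,0.3,0],[0,0,0,-0.45,-0.93,0.3,0],[0,0,0,-0.45,-0.93,0.3,0],[0,0,0,-0.45,-0.93,0.3,0]]'
python3 -m inch '[[0,0,0,0,0,0,0],[0,0,0,0,0,0,0]]'
python3 - <<'E'
from h import *
f=grab_frame("wrist");save("pics/w2.png",f);np.savez("w2.npz",**f)
E
```

```text
clock: 2.87
eef_pos: [393.1, -224.4, 238.7]
tcp_rot: [3.141, -0.0, 2.902]
contact_force: [1.4, -0.6, 0.3]
opening: 0.997
grasp_force: 0.0
clock: 3.03
eef_pos: [392.8, -224.0, 238.6]
tcp_rot: [3.141, -0.002, 2.901]
contact_force: [-0.5, 0.9, -0.2]
opening: 1.003
grasp_force: 0.0
```

View pics/w2.png

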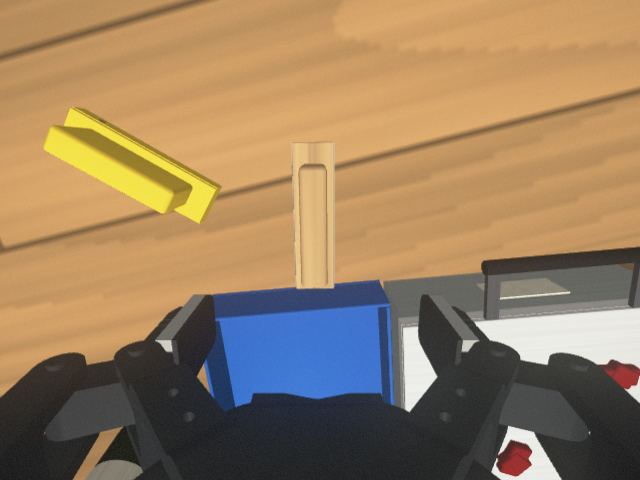

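The block sits upright, centred at about (313,215). Its foot's near edge runs (292,142)–(334,142), the ridge's near end is at v≈165 and its far end at v≈288. The bar is at upper right, from (487,265).

```bash
python3 - <<'E'
from h import *
f=dict(np.load("w2.npz"));t=dict(np.load("top0.npz"))
for n,p,z in [("footNL",(291.5,142),22),("footNR",(334.5,142),22),("ridgeN L",(301,165),70),("ridgeN R",(326.5,165),70),("ridgeF L",(298,288),70),("ridgeF R",(333,288),70)]:
    print(n,plane(f,*p,z)[:2].round(1),pt(f,p[0]+(4 if 'L' in n else -4),p[1]+(3 if 'N' in n else -3)).round(1))
C=cloud(f);m=np.zeros((480,640),bool);m[160:290,290:340]=1;m&=(C[...,2]>62)&(C[...,2]<85)
P=C[m];print(np.median(P[:,2]),cv2.minAreaRect(P[:,:2].astype(np.float32)))
# two-view height: ridge near corners, top vs wrist rays
for a,b in [((380+133/4,225+362/4),(326.5,165)),((380+167/4,225+370/4),(301,165))]:
    o1,d1=ray(t,*a);o2,d2=ray(f,*b);s=np.linalg.lstsq(np.c_[d1,-d2],o2-o1,rcond=None)[0]
    print("2view",(o1+d1*s[0]).round(1),(o2+d2*s[1]).round(1))
# lid corners by rays in top: fit quadrilateral to the white mask
hsv=cv2.cvtColor(t["pixels"],cv2.COLOR_RGB2HSV);w=((hsv[...,1]<40)&(hsv[...,2]>140)).astype(np.uint8)
red=(hsv[...,1]>150)&((hsv[...,0]<8)|(hsv[...,0]>172));w[red]=1
k=np.zeros_like(w);k[155:262,285:415]=1;w=cv2.morphologyEx(w*k,cv2.MORPH_OPEN,np.ones((5,5)))
c=max(cv2.findContours(w,0,2)[0],key=cv2.contourArea);q=cv2.approxPolyDP(c,8,True)[:,0];print(q.tolist())
Q=np.array([plane(t,*p,112)[:2] for p in c[:,0]],np.float32);R=cv2.minAreaRect(Q);print("lid",R)
E
```

```text
footNL [ 315.4 -229.6] [ 319.  -226.6   23. ]
footNR [ 325.2 -189.9] [ 326.9 -194.2   21.7]
ridgeN L [ 336.7 -223.6] [ 339.8 -221.    69.8]
ridgeN R [ 341.7 -203. ] [ 343.2 -206.8   70.7]
ridgeF L [ 442.5 -253.7] [ 441.5 -249.8   67.3]
ridgeF R [ 450.1 -222.6] [ 466.  -228.4   22.2]
70.24249481930354 ((391.8280029296875, -227.30178833007812), (23.45541763305664, 108.40250396728516), 76.65491485595703)
2view [ 344.4 -205.2   82.4] [ 341.1 -203.2   82.3]
2view [ 339.4 -225.3   79.4] [ 336.4 -223.1   79.2]
[[300, 164], [290, 242], [400, 255], [408, 177]]
lid ((593.0799560546875, -59.74070739746094), (259.44024658203125, 190.1979522705078), 81.51404571533203)
```

The block ridge measures 23.5 x 108 mm at z 70, centred at (392,-227) and turned -13.4°. That matches the given sizes. The lid measures 259 x 190 mm, centred at (593,-60), yaw -8.5°. I'm descending to grasp the block.

```bash

python3 -m inch '[[0,0,0,0,-0.04,0.94,0],[0,0,0,0,-0.04,0.94,0],[0,0,0,0,-0.04,0.94,0],[0,0,0,0,-0.04,0.94,0],[0,0,0,0,0,0.94,0],[0,0,0,0,0,0.94,0],[0,0,0,0,0,0.94,0],[0,0,0,0,0,0.94,0]]'
python3 -m inch '[[0,0,0,0,0,0,0],[0,0,0,0,0,0,1],[0,0,0,0,0,0,1],[0,0,0,0,0,0,1],[0,0,0,0,0,0,1],[0,0,0,0,0,0,1],[0,0,0,0,0,0,1],[0,0,0,0,0,0,1]]' 60
```

```text
clock: 3.75
eef_pos: [392.3, -226.7, 50.9]
tcp_rot: [3.142, 0.001, 2.903]
contact_force: [-0.3, -0.4, 1.2]
opening: 1.006
grasp_force: 0.0
clock: 4.42
eef_pos: [392.7, -228.5, 52.4]
tcp_rot: [-3.141, 0.002, 2.901]
contact_force: [-0.5, 1.4, 10.5]
opening: 0.275
grasp_force: 59.8
```

```bash

python3 -m inch '[[0,0,0,0,0,-0.5,1],[0,0,0,0,0,-1,1],[0,0,0,0,0,-1,1],[0,0,0,0,0,-1,1],[0,0,0,0,0,-1,1],[0,0,0,0,0,-1,1],[0,0,0,0,0,-0.5,1],[0,0,-0.027,0,0,0,1]]'
python3 -m inch '[[0,0,0,-0.58,0.99,0,1],[0,0,0,-0.58,0.99,0,1],[0,0,0,-0.58,0.99,0,1],[0,0,0,-0.58,0.99,0,1],[0,0,0,-0.58,0.99,0,1],[0,0,0,-0.58,0.99,0,1]]'
python3 -m inch '[[0,0,0,-0.58,0.99,0,1],[0,0,0,-0.58,0.99,0,1],[0,0,0,-0.58,0.99,0,1],[0,0,0,-0.58,0.99,0,1],[0,0,0,-0.58,0.99,0,1],[0,0,0,-0.58,0.99,0,1],[0,0,0,0,0,0,1]]'
python3 - <<'E'
from h import *
f=grab_frame("wrist");np.savez("w3.npz",**f);t=grab_frame("top");np.savez("t3.npz",**t)
cv2.imwrite("pics/c3.png",np.hstack([cv2.resize(f["pixels"],(400,300)),cv2.resize(t["pixels"][130:310,210:450],(400,300))])[:,:,::-1])
print(r.sense()["qpos"].round(2))
E
```

```text
clock: 5.08
eef_pos: [393.4, -229.0, 204.6]
tcp_rot: [-3.14, 0.005, 2.985]
contact_force: [0.1, -1.0, -2.8]
opening: 0.273
grasp_force: 59.3
clock: 5.58
eef_pos: [501.3, -93.7, 201.5]
tcp_rot: [-3.142, 0.0, 2.986]
contact_force: [0.2, -0.2, -2.5]
opening: 0.274
grasp_force: 59.5
clock: 6.17
eef_pos: [612.6, 41.9, 201.6]
tcp_rot: [3.14, 0.003, 2.988]
contact_force: [0.1, -0.8, -0.7]
opening: 0.276
grasp_force: 59.7
[ 0.06  0.38  1.71 -0.    1.05 -1.36]
```

View pics/c3.png

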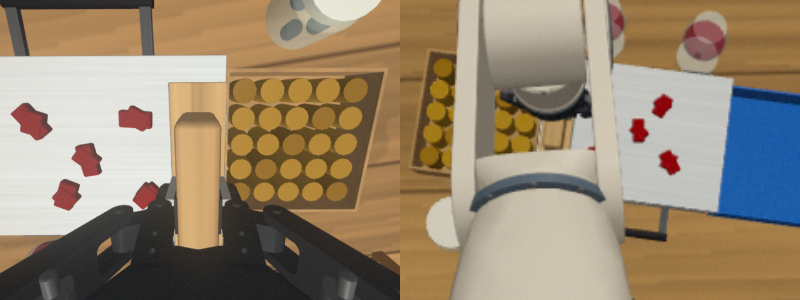

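The block is held squarely and aligned with the lid, and the lid's front corner is at wrist (360,90). Five chips lie to the -y side of the block, the nearest partly hidden behind the finger. I'll measure the chips, lid and bar from this view.

```bash
python3 - <<'E'
from h import *
f=dict(np.load("w3.npz"));hsv=cv2.cvtColor(f["pixels"],cv2.COLOR_RGB2HSV)
O=np.array([593,-59.7]);a=np.radians(-8.5);R=np.array([[np.cos(a),np.sin(a)],[-np.sin(a),np.cos(a)]])
B=lambda p:(R@(np.array(p)[:2]-O)).round(1)
red=((hsv[...,1]>140)&((hsv[...,0]<8)|(hsv[...,0]>172))&(hsv[...,2]>50)).astype(np.uint8);red[:,:]*=1
n,l,st,ce=cv2.connectedComponentsWithStats(red)
C=cloud(f)
for i in range(1,n):
    if st[i,4]>60:
        P=np.array([plane(f,u,v,120)[:2] for v,u in np.argwhere(l==i)]);b=np.array([B(p) for p in P])
        print("chip",ce[i].round(),st[i,4],"bin min",b.min(0),"max",b.max(0),"z",np.nanmedian(C[l==i][:,2]).round(1))
print("corner FL",B(plane(f,360,90,112)), "should be -95,130", "front edge at u=150:",B(plane(f,150,90,112)))
w=C[100:330,30:260].reshape(-1,3);w=w[abs(w[:,2]-112)<4];print("lid z",np.median(w[:,2]))
s=C[110:280,335:352].reshape(-1,3)
m=np.zeros((480,640),bool);m[0:25,30:250]=1;m&=(hsv[...,2]<70)&(C[...,2]>80);print("bar pts",m.sum(),np.median(C[m],0).round(1),B(np.median(C[m],0)))
print("block foot near corner L/R",B(plane(f,272,132,150+22)),B(plane(f,360,132,172)))
E
```

```text
chip [ 29. 182.] 197 bin min [-52.2 -71.2] max [-36.5 -58.7] z 121.6
chip [218. 193.] 761 bin min [-49.5  29.4] max [-28.2  57.6] z 122.4
chip [ 49. 198.] 849 bin min [-47.1 -65.9] max [-20.7 -45.3] z 122.6
chip [137. 262.] 563 bin min [ -9.2 -20.8] max [17.9  0.9] z 122.4
chip [112. 303.] 92 bin min [ 28.1 -34.4] max [ 38.1 -24.8] z 121.5
chip [233. 315.] 802 bin min [29.2 35.7] max [55.2 60.8] z 122.2
chip [103. 321.] 534 bin min [ 32.3 -48.2] max [ 56.3 -24.7] z 122.5
corner FL [-95.1 128.7] should be -95,130 front edge at u=150: [-95.6   8.9]
lid z 112.5998316310062
bar pts 3049 [458.9 -33.4 113.7] [-136.5    6.2]
block foot near corner L/R [-70.  85.] [-69.9 122. ]
```

```bash

python3 -m inch '[[0,0,0,0,0,0.5,1],[0,0,0,0,0,0.5,1],[0,0,0,0,0,0.3,1],[0,0,0,0,0,0.04,1],[0,0,0,0,0,0,1]]'
python3 -m inch '[[0,0,0,0,0,0.06,1],[0,0,0,0,0,0,1]]'
```

```text
clock: 6.68
eef_pos: [608.8, 37.8, 166.5]
tcp_rot: [-3.141, -0.002, 2.986]
contact_force: [0.6, 0.1, -2.3]
opening: 0.276
grasp_force: 59.8
clock: 6.85
eef_pos: [609.9, 38.2, 166.4]
tcp_rot: [3.141, 0.0, 2.986]
contact_force: [0.9, 0.3, -1.5]
opening: 0.274
grasp_force: 59.8
```

```bash

python3 -m inch '[[0,0,0,0,0,0.05,1],[0,0,0,0,0,0,1]]'
python3 -m inch '[[0,0,0,0,0,0.05,1],[0,0,0,0,0,0,1]]'
```

```text
clock: 7.02
eef_pos: [609.9, 38.4, 165.2]
tcp_rot: [3.142, 0.0, 2.987]
contact_force: [-0.2, -0.3, -2.2]
opening: 0.266
grasp_force: 59.8
clock: 7.18
eef_pos: [610.1, 38.5, 164.4]
tcp_rot: [3.141, 0.001, 2.987]
contact_force: [-1.7, -0.2, 2.5]
opening: 0.274
grasp_force: 60.2
```

The block is touching the lid lightly, so I start the sweep towards the tray.

```bash

python3 -m inch '[[0,0,0,0,-0.2,0,1],[0,0,0,0,-0.4,0,1],[0,0,0,0,-0.4,0,1],[0,0,0,0,-0.4,0,1],[0,0,0,0,-0.4,0,1],[0,0,0,0,-0.4,0,1],[0,0,0,0,-0.4,0,1],[0,0,0,0,-0.4,0,1]]'
python3 -m inch '[[0,0,0,0,-0.4,0,1],[0,0,0,0,-0.4,0,1],[0,0,0,0,-0.4,0,1],[0,0,0,0,-0.4,0,1],[0,0,0,0,-0.4,0,1],[0,0,0,0,-0.4,0,1],[0,0,0,0,-0.4,0,1],[0,0,0,0,-0.4,0,1]]'
python3 - <<'E'
from h import *
f=grab_frame("wrist");np.savez("w4.npz",**f);save("pics/w4.png",f)
E
```

```text
clock: 7.85
eef_pos: [598.5, -36.8, 164.4]
tcp_rot: [3.141, 0.001, 2.986]
contact_force: [0.2, 4.3, 6.1]
opening: 0.271
grasp_force: 60.7
clock: 8.52
eef_pos: [585.9, -115.9, 164.4]
tcp_rot: [3.141, 0.001, 2.986]
contact_force: [0.7, 4.5, 6.9]
opening: 0.271
grasp_force: 60.8
```

View pics/w4.png

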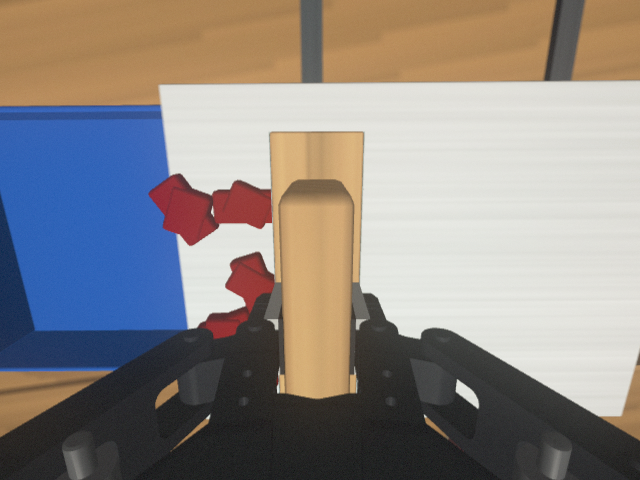

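All five chips are ahead of the block face, between u≈150 and 275, and the lid behind is clear. I continue past the edge.

```bash

python3 -m inch '[[0,0,0,0,-0.4,0,1],[0,0,0,0,-0.4,0,1],[0,0,0,0,-0.4,0,1],[0,0,0,0,-0.4,0,1],[0,0,0,0,-0.4,0,1],[0,0,0,0,-0.4,0,1],[0,0,0,0,-0.4,0,1],[0,0,0,0,-0.4,0,1]]'
python3 -m inch '[[0,0,0,0,-0.4,0,1],[0,0,0,0,-0.2,0,1],[0,0,0,0,0,0,1],[0,0,0,0,0,-0.6,1],[0,0,0,0,0,-1,1],[0,0,0,0,0,-0.8,1],[0,0,0,0,0,0,1]]'
python3 - <<'E'
from h import *
f=grab_frame("wrist");np.savez("w5.npz",**f)
t=grab_frame("scene");np.savez("s5.npz",**t)
cv2.imwrite("pics/c5.png",np.hstack([cv2.resize(f["pixels"],(400,300)),cv2.resize(t["pixels"][170:320,180:380],(400,300))])[:,:,::-1])
E
```

```text
clock: 9.23
eef_pos: [573.3, -194.9, 164.3]
tcp_rot: [3.141, 0.001, 2.986]
contact_force: [0.7, 4.2, 4.8]
opening: 0.274
grasp_force: 60.6
clock: 9.82
eef_pos: [572.5, -209.4, 227.2]
tcp_rot: [-3.14, 0.005, 2.986]
contact_force: [0.8, -0.4, -0.5]
opening: 0.271
grasp_force: 59.9
```

View pics/c5.png

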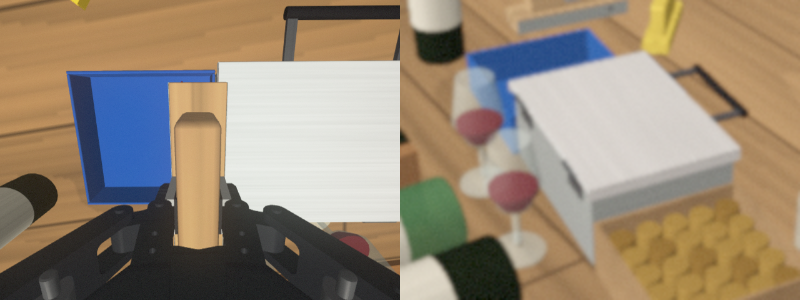

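The lid is clear of chips in both views. Next the block goes back to the bench near where it stood, and I check the tray from there.

```bash

python3 -m inch '[[0,0,0,0.92,-0.23,0,1],[0,0,0,0.92,-0.23,0,1],[0,0,0,0.92,-0.23,0,1],[0,0,0,0.92,-0.23,0,1],[0,0,0,0.92,-0.23,0,1],[0,0,0,0.92,-0.23,0,1],[0,0,0,0.92,-0.23,0,1],[0,0,0,0.92,-0.23,0,1]]'
python3 -m inch '[[0,0,0,0,0,0.8,1],[0,0,0,0,0,1,1],[0,0,0,0,0,1,1],[0,0,0,0,0,1,1],[0,0,0,0,0,1,1],[0,0,0,0,0,0.8,1],[0,0,0,0,0,0.6,1],[0,0,0,0,0,0,1]]'
```

```text
clock: 10.58
eef_pos: [380.0, -224.9, 222.0]
tcp_rot: [3.141, -0.003, 2.987]
contact_force: [-0.3, -0.2, -2.3]
opening: 0.272
grasp_force: 59.8
clock: 11.25
eef_pos: [379.3, -223.9, 65.2]
tcp_rot: [3.139, -0.007, 2.987]
contact_force: [-0.6, -0.2, -2.8]
opening: 0.279
grasp_force: 59.7
```

```bash
python3 - <<'E'
from h import *
t=grab_frame("top");np.savez("t6.npz",**t);print(r.sense()["eef_pos"])
cv2.imwrite("pics/c6.png",cv2.resize(t["pixels"][130:350,270:520],(682,600))[:,:,::-1])
E
```

```text
[ 380.11289341 -224.34351535   66.64135094]
```

View pics/c6.png

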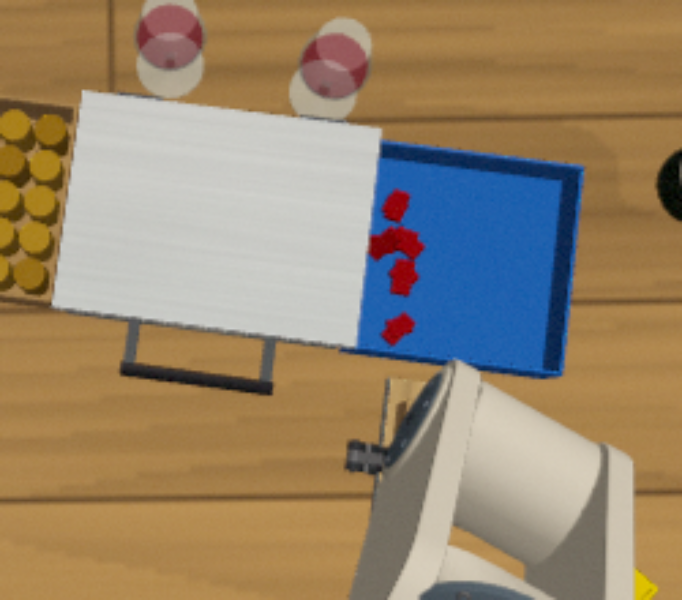

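All five chips are in the tray at crop (397,205), (383,245), (405,243), (403,278) and (397,328), and the lid is bare. I set the block down.

```bash

python3 -m inch '[[0,0,0,0,0,0.3,1],[0,0,0,0,0,0.12,1],[0,0,0,0,0,0.04,1],[0,0,0,0,0,0,1]]'
python3 -m inch '[[0,0,0,0,0,0.05,1],[0,0,0,0,0,0,1]]'
```

```text
clock: 11.63
eef_pos: [382.4, -225.7, 57.5]
tcp_rot: [-3.141, 0.0, 2.987]
contact_force: [-1.0, 0.1, -2.1]
opening: 0.272
grasp_force: 59.7
clock: 11.8
eef_pos: [382.5, -225.7, 56.4]
tcp_rot: [-3.141, 0.001, 2.987]
contact_force: [0.4, -0.0, -2.9]
opening: 0.27
grasp_force: 59.7
```

```bash

python3 -m inch '[[0,0,0,0,0,0.12,1],[0,0,0,0,0,0,1]]'
python3 -m inch '[[0,0,0,0,0,0.04,1],[0,0,0,0,0,0,1]]'
```

```text
clock: 11.97
eef_pos: [382.3, -225.6, 52.9]
tcp_rot: [-3.142, 0.0, 2.987]
contact_force: [-0.2, 0.5, -1.8]
opening: 0.27
grasp_force: 59.7
clock: 12.13
eef_pos: [382.3, -225.6, 52.4]
tcp_rot: [3.142, -0.0, 2.987]
contact_force: [-2.2, 0.8, 7.1]
opening: 0.273
grasp_force: 60.7
```

```bash

python3 -m inch '[[0,0,0,0,0,-0.04,0.4],[0,0,0,0,0,0,0],[0,0,0,0,0,0,0],[0,0,0,0,0,0,0],[0,0,0,0,0,0,0],[0,0,0,0,0,-0.6,0],[0,0,0,0,0,-1,0],[0,0,0,0,0,-1,0]]'
python3 -m inch '[[0,0,0,0,0,-1,0],[0,0,0.038,0,0,-0.4,0],[0,0,0.038,0,0,-0.4,0],[0,0,0.038,0,0,-0.4,0],[0,0,0.038,0,0,-0.4,0],[0,0,0.038,0,0,-0.4,0],[0,0,0.038,0,0,-0.4,0],[0,0,0.038,0,0,-0.4,0]]'
python3 -m inch '[[0,0,0.038,0,0,-0.4,0],[0,0,0.038,0,0,-0.4,0],[0,0,0.038,0,0,-0.4,0],[0,0,0.038,0,0,-0.4,0],[0,0,0.038,0,0,0,0],[0,0,0.038,0,0,0,0],[0,0,0.004,0,0,0,0.4],[0,0,0,0,0,0,0.55]]'
python3 -m inch '[[0,0,0,0.98,0.22,0,0.55],[0,0,0,0.98,0.22,0,0.55],[0,0,0,0.98,0.22,0,0.55],[0,0,0,0.98,0.22,0,0.55],[0,0,0,0.98,0.22,0,0.55],[0,0,0,0.98,0.22,0,0.55],[0,0,0,0.98,0.22,0,0.55],[0,0,0,0.98,0.22,0,0.55]]'
python3 -m inch '[[0,0,0,0,0,0,0.55],[0,0,0,0,0,0,0.55]]'
python3 - <<'E'
from h import *
f=grab_frame("wrist");np.savez("w7.npz",**f);t=grab_frame("top");np.savez("t7.npz",**t)
cv2.imwrite("pics/c7.png",np.hstack([cv2.resize(f["pixels"],(400,300)),cv2.resize(t["pixels"][170:350,270:510],(400,300))])[:,:,::-1])
print(r.sense()["qpos"].round(2))
E
```

```text
clock: 12.8
eef_pos: [381.6, -225.2, 118.1]
tcp_rot: [3.141, -0.002, 2.987]
contact_force: [0.0, -1.2, 0.3]
opening: 1.001
grasp_force: 0.0
clock: 13.47
eef_pos: [382.1, -225.5, 213.4]
tcp_rot: [-3.142, -0.0, 2.145]
contact_force: [-0.0, -0.2, 0.3]
opening: 0.997
grasp_force: 0.0
clock: 14.13
eef_pos: [382.2, -225.5, 252.9]
tcp_rot: [-3.141, -0.0, 1.425]
contact_force: [-0.2, 0.1, -0.4]
opening: 0.749
grasp_force: 0.0
clock: 14.8
eef_pos: [455.0, -37.0, 252.9]
tcp_rot: [-3.141, 0.0, 1.427]
contact_force: [1.0, 0.1, 0.1]
opening: 0.449
grasp_force: 0.0
clock: 14.97
eef_pos: [454.9, -37.4, 252.7]
tcp_rot: [-3.141, 0.0, 1.428]
contact_force: [-0.4, -0.7, 0.2]
opening: 0.445
grasp_force: 0.0
[-0.09  0.09  1.98 -0.    1.08  0.06]
```

View pics/c7.png

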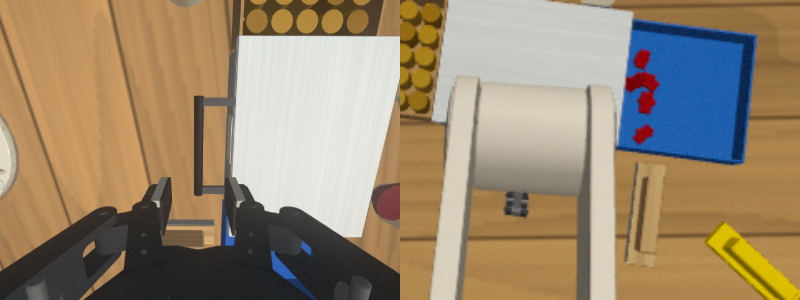

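The block stands upright by itself at right, clear of the fingers. The wrist view shows the bar from (200,97) to (199,195), midway between the fingers. I measure it closely.

```bash
python3 - <<'E'
from h import *
f=dict(np.load("w7.npz"));C=cloud(f);hsv=cv2.cvtColor(f["pixels"],cv2.COLOR_RGB2HSV)
m=np.zeros((480,640),bool);m[155:312,305:328]=1;m&=(C[...,2]>100)&(C[...,2]<130)&(hsv[...,2]<90)
P=C[m];print(m.sum(),"z pct",np.percentile(P[:,2],[5,50,95]).round(1),cv2.minAreaRect(P[:,:2].astype(np.float32)))
# two-view: bar axis ends: wrist now vs top0
t=dict(np.load("top0.npz"));ht=cv2.cvtColor(t["pixels"],cv2.COLOR_RGB2HSV)
k=((ht[...,2]<80)).astype(np.uint8);w=np.zeros_like(k);w[262:276,308:376]=1
v,u=np.where(k*w>0);ct=(u.mean(),v.mean());v2,u2=np.where(m);R=cv2.minAreaRect(np.c_[u2,v2].astype(np.float32));print(ct,R)
o1,d1=ray(t,*ct);o2,d2=ray(f,*R[0]);s=np.linalg.lstsq(np.c_[d1,-d2],o2-o1,rcond=None)[0];print((o1+d1*s[0]).round(1),(o2+d2*s[1]).round(1))
print("ray z=114",plane(f,*R[0],114).round(1))
E
```

```text
2302 z pct [111.1 114.5 116.1] ((455.615478515625, -39.23661804199219), (127.466796875, 14.217928886413574), 81.57544708251953)
(np.float64(341.962962962963), np.float64(268.4851851851852)) ((318.5, 233.0), (156.0, 17.0), 90.0)
[456.  -40.9  90.7] [455.2 -40.7  90.7]
ray z=114 [455.9 -34.9 114. ]
```

```bash

python3 -m inch '[[0,0,0,0,0.02,0.95,0.55],[0,0,0,0,0,0.95,0.55],[0,0,0,0,0,0.95,0.55],[0,0,0,0,0,0.95,0.55],[0,0,0,0,0,0.95,0.55],[0,0,0,0,0,0.6,0.55],[0,0,0,0,0,0.38,0.55],[0,0,0,0,0,0,0.55]]'
python3 -m inch '[[0,0,0,0,0,0,1],[0,0,0,0,0,0,1],[0,0,0,0,0,0,1],[0,0,0,0,0,0,1],[0,0,0,0,0,0,1]]' 60
python3 - <<'E'
from h import *
print(r.sense()["opening"],r.sense()["eef_pos"])
E
```

```text
clock: 15.73
eef_pos: [453.9, -39.0, 108.2]
tcp_rot: [-3.138, 0.0, 1.422]
contact_force: [0.4, 0.2, -0.2]
opening: 0.448
grasp_force: 0.0
clock: 16.15
eef_pos: [455.2, -38.6, 110.8]
tcp_rot: [3.141, 0.0, 1.422]
contact_force: [-4.7, -1.1, 6.9]
opening: 0.117
grasp_force: 58.7
0.11675232975524356 [455.21692261 -38.58381313 110.80813625]
```

The bar is in the grip at 58 N. I lift it along the hinge arc, 5 degrees per row.

```bash

python3 -m inch '[[0,0,0,0,0.035,-0.805,1],[0,0,0,0,0.105,-0.8,1],[0,0,0,0,0.175,-0.785,1],[0,0,0,0,0.24,-0.77,1],[0,0,0,0,0,0,1]]' 70
python3 -m inch '[[0,0,0,0,0.31,-0.745,1],[0,0,0,0,0.37,-0.715,1],[0,0,0,0,0.435,-0.68,1],[0,0,0,0,0.49,-0.64,1],[0,0,0,0,0,0,1]]'
```

```text
clock: 16.57
eef_pos: [469.4, -40.7, 192.0]
tcp_rot: [3.141, 0.0, 1.423]
contact_force: [-6.3, -1.9, -0.8]
opening: 0.117
grasp_force: 68.9
clock: 16.98
eef_pos: [508.3, -46.5, 261.5]
tcp_rot: [-3.14, 0.0, 1.422]
contact_force: [-15.3, 2.0, 7.7]
opening: 0.111
grasp_force: 69.2
```

```bash

python3 -m inch '[[0,0,0,0,0.5,-0.6,1],[0,0,0,0,0.57,-0.55,1],[0,0,0,0,0.62,-0.5,1],[0,0,0,0,0.67,-0.44,1],[0,0,0,0,0,0,1],[0,0,0,0,0,0,1]]'
python3 - <<'E'
from h import *
p=r.sense()["eef_pos"];O=np.array([593,-59.7]);a=np.radians(-8.5)
for n in("wrist","scene","top"):
    f=grab_frame(n);np.savez(n+"8.npz",**f)
g=dict(np.load("scene8.npz"));w=dict(np.load("wrist8.npz"))
cv2.imwrite("pics/c8.png",np.hstack([cv2.resize(w["pixels"],(400,300)),cv2.resize(g["pixels"][100:340,120:440],(400,300))])[:,:,::-1])
# lid angle from scene depth: plane fit over lid region in bin coords
for n in("scene8.npz","top8.npz","wrist8.npz"):
    f=dict(np.load(n));C=cloud(f);h=cv2.cvtColor(f["pixels"],cv2.COLOR_RGB2HSV)
    d=C[...,:2]-O;x=d[...,0]*np.cos(a)+d[...,1]*np.sin(a);y=-d[...,0]*np.sin(a)+d[...,1]*np.cos(a);z=C[...,2]
    m=(abs(y)<122)&(x<88)&(x>-20)&(z>125)&(z<292)&(h[...,1]<45)&(abs(np.degrees(np.arctan2(z-108,92-x))-60)<12)
    if m.sum()>50:
        A=np.c_[x[m],y[m],np.ones(m.sum())]
        q=np.c_[x[m],z[m]];q=q-np.median(q,0);
        print(n,m.sum(),"slope ang",np.degrees(np.arctan2(*np.linalg.svd(q,full_matrices=False)[2][0][::-1])).round(1),"radial ang",np.percentile(np.degrees(np.arctan2(z[m]-108,92-x[m])),[10,50,90]).round(1))
b=p[:2]-O;print(p,"bar ang",np.degrees(np.arctan2(p[2]-3-108+1,92-(b[0]*np.cos(a)+b[1]*np.sin(a)))))
E
```

```text
clock: 17.48
eef_pos: [567.8, -55.3, 313.4]
tcp_rot: [3.139, 0.0, 1.422]
contact_force: [-9.2, 0.8, 13.1]
opening: 0.104
grasp_force: 72.9
scene8.npz 4199 slope ang -58.8 radial ang [60.4 61.5 65.9]
top8.npz 496 slope ang 122.9 radial ang [57.  60.4 62.1]
wrist8.npz 28251 slope ang -58.0 radial ang [57.3 60.4 62. ]
[567.77965907 -55.33636368 313.41617172] bar ang 59.96918337463061
```

View pics/c8.png

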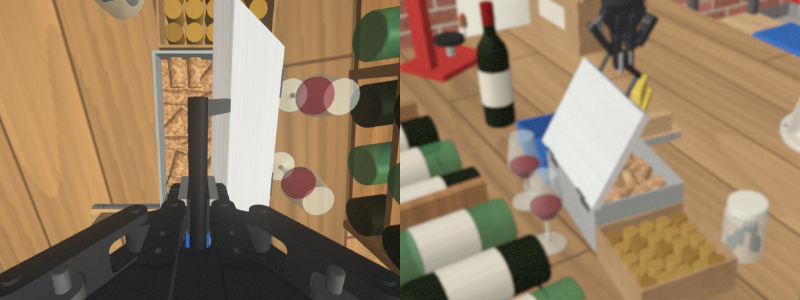

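The lid is open with corks showing, and the bar is in the fingers at wrist (198,170). The jar and glasses have not moved. The estimates lie between 57° and 60°, so I refine with one clean plane fit before trimming.

```bash

python3 -m inch '[[0,0,0,0,-0.02,-0.04,1],[0,0,0,0,0,0,1],[0,0,0,0,0,0,1],[0,0,0,0,0,0,1]]'
python3 - <<'E'
from h import *
a=np.radians(-8.5);O=np.array([593,-59.7])
B=lambda C:np.stack([(C[...,0]-O[0])*np.cos(a)+(C[...,1]-O[1])*np.sin(a),-(C[...,0]-O[0])*np.sin(a)+(C[...,1]-O[1])*np.cos(a),C[...,2]],-1)
for n in("scene","wrist","top"):
    f=grab_frame(n);h=cv2.cvtColor(f["pixels"],cv2.COLOR_RGB2HSV);P=B(cloud(f));x,y,z=P[...,0],P[...,1],P[...,2]
    s=92-x;rr=np.hypot(s,z-108)
    m=(abs(y)<120)&(rr>25)&(rr<180)&(h[...,1]<60)&(h[...,2]>120)&(abs(np.degrees(np.arctan2(z-108,s))-60)<25)
    m=cv2.erode(m.astype(np.uint8),np.ones((5,5)))>0;Q=P[m]
    if len(Q)<100: print(n,len(Q));continue
    for _ in range(6):
        c=Q.mean(0);nn=np.linalg.svd(Q-c,full_matrices=False)[2][2];d=abs((Q-c)@nn);Q=Q[d<max(2*d.std(),1)]
    nn*=np.sign(nn[2]);print(n,len(Q),"normal",nn.round(3),"angle",np.degrees(np.arctan2(-nn[0]*-1 if 0 else abs(nn[0]),nn[2])).round(1),"dist of hinge",((np.array([92,0,108])-c)@nn).round(1))
    if n=="wrist":
        k=(h[...,2]<75)&(abs(y)<66)&(abs(x+24)<25)&(abs(z-312)<14);k[:150]=0;k[290:]=0
        print("bar pts",k.sum(),np.median(P[k],0).round(1),"expect top: -24,.,314")
print(r.sense()["eef_pos"],r.sense()["contact_force"].round(1))
E
```

```text
clock: 17.97
eef_pos: [566.5, -55.2, 312.7]
tcp_rot: [3.141, 0.0, 1.422]
contact_force: [-5.1, -1.4, 8.5]
opening: 0.107
grasp_force: 72.3
scene 1627 normal [ 0.857 -0.001  0.516] angle 58.9 dist of hinge -4.6
wrist 14580 normal [0.857 0.001 0.516] angle 58.9 dist of hinge -3.1
bar pts 3802 [-28.2  41.1 311.9] expect top: -24,.,314
top 51
[566.53547513 -55.13241971 312.69945302] [-5.2 -0.2  8.1]
```

Both views give 58.9°, so I add the last degree, about 4.4 mm along the arc.

```bash

python3 -m inch '[[0,0,0,0,0.15,-0.09,1],[0,0,0,0,0,0,1],[0,0,0,0,0,0,1],[0,0,0,0,0,0,1],[0,0,0,0,0,0,1]]'
python3 - <<'E'
from h import *
a=np.radians(-8.5);O=np.array([593,-59.7])
f=grab_frame("wrist");h=cv2.cvtColor(f["pixels"],cv2.COLOR_RGB2HSV);C=cloud(f)
x=(C[...,0]-O[0])*np.cos(a)+(C[...,1]-O[1])*np.sin(a);y=-(C[...,0]-O[0])*np.sin(a)+(C[...,1]-O[1])*np.cos(a);z=C[...,2]
rr=np.hypot(92-x,z-108);m=(abs(y)<120)&(rr>25)&(rr<180)&(h[...,1]<60)&(h[...,2]>120)&(abs(np.degrees(np.arctan2(z-108,92-x))-60)<25)
Q=np.c_[x[m],y[m],z[m]]
for _ in range(6):
    c=Q.mean(0);n=np.linalg.svd(Q-c,full_matrices=False)[2][2];d=abs((Q-c)@n);Q=Q[d<max(2*d.std(),1)]
print(np.degrees(np.arctan2(abs(n[0]),abs(n[2]))))
# undisturbed things: jar and block by top view
t=grab_frame("top");P=cloud(t);Z=P[...,2];b=np.zeros(Z.shape,bool);b[245:282,222:265]=1;q=P[b&(Z>90)]
print("jar",cv2.minAreaRect(q[:,:2].astype(np.float32))[0]);b[:]=0;b[255:335,395:440]=1;print("block top z",np.percentile(Z[b&(Z>55)&(Z<90)],50),(b&(Z>55)&(Z<90)).sum())
E
```

```text
clock: 18.53
eef_pos: [570.1, -55.7, 314.9]
tcp_rot: [3.141, 0.0, 1.422]
contact_force: [-4.9, -1.4, 7.6]
opening: 0.112
grasp_force: 72.2
59.98868987255596
jar (470.89599609375, 192.24533081054688)
block top z 70.14979392311147 551
```

The lid is at 60.0°, the jar has not moved and the block stands upright, so I hand in.

```bash
python3 -c "
from rig import r
print(r.sign_off())"
```

```text
the job is handed in; nothing more can be done
None
```

I swept all five chips into the blue tray with the block, stood the block upright on the bench and let go of it, and handed in with the lid held by its bar at a measured 60°, about 19 s in.

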